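# Angle the slide tray past the post into the loading bay

## Robot

A 7-joint arm with a two-finger parallel gripper is mounted at the origin on the work surface. World frame = base frame: x ahead of the robot, y to its left, z up, the work surface at z = 0. Lengths are in m, angles in rad, forces in N, time in s.
With the tool pointing down it reaches from about 0.425 to 0.925 m from the base axis. Payload 6.8 kg.
Tool frame: the origin (TCP) lies at the very end of the fingers, on their centre line; the grasp point (between the pads) lies 19 mm behind it; z points along the fingers, y is the line along which they close (so a half turn about z gives the same grasp; the last joint's range is limited). The gripper opens to 85 mm and grips with 20 to 120 N. Pads are 22 mm wide; open, the fingers measure 114 mm over their backs; the gripper's body (76 mm by 85 mm) begins 54 mm behind the grasp point. The pads swing forward as they close: fully open they stand 13 mm farther back than shut.
Start: joints at [1.109, 0.477, 0.022, 1.555, -0.011, 1.109, -0.083], TCP at [0.234, -0.633, 0.21] pointing down, gripper open.
Joint ranges: [-2.96, 2.96], [-0.34, 2.1], [-1.41, 1.46], [0.24, 2.44], [-1.37, 4.51], [0.17, 1.92], [-2.96, 2.96]. Speed limits (rad/s): [2.39, 2.39, 3.14, 3.14, 3.14, 3.14, 3.14].

## Interface

Orientations are given as a rotation vector (axis times angle).
In Python, from bench import get_obs, viewer, r gives the robot as it stands. The module is installed in compiled form; this text tells all that it offers.
- The arm moves only by the tool play_rows, never from a script. Its argument "commands" is a list that holds one entry, the list of rows, each a list of 5 numbers: the gripper's target within -1 to 1 (shut at 1, half-way at 0, fully open at -1), then the shift along the tool's x, y, z scaled (see below), then the turn about the tool's z scaled (see below). A call has 1 to 12 rows; each row is the pose to reach, as a shift and turn from the pose commanded when the call began, along the tool's axes at that moment; what a row does not reach only later rows make up. The controller multiplies each number of a shift by 0.2 m and each number of a turn by pi/2 rad. A row lasts 1/12 s, in which the tool goes at most 41.7 mm and 7.16 degrees, less where a joint would pass 70% of its speed; a pose out of reach is approached as far as the arm can. A call with a number of a shift or a turn outside -1 to 1 is refused whole. A call with a gripper value outside its range is refused whole. The fingers move at their own pace and stop on an object; "grip_force" is the grip in N (left out, the last holds). Time passes only in rows, so rows that repeat a pose let the fingers close. It gives the time, the measured TCP pose, the force, the opening and the grip force at its end, in the units of the state.
- get_obs(): the state, without advancing time (a new reading comes with each control period).
- viewer.grab_frame(name): name is "scene" or "top" or "wrist"; returns a dict with "pixels" (400x640x3 uint8, red, green, blue), "fovy" (degrees; the focal length in pixels is half the picture's height over the tangent of half this angle, whatever the lens; pixels are square), "cx", "cy" (the principal point, pixels), "world_to_cam" (4x4, takes a point from world to camera coordinates); the wrist camera has in their place "hand_eye" (4x4, takes a point from camera to tool coordinates, whose origin is the TCP and whose axes are the flange's). Camera axes: x right, y up, looking along -z (the intrinsics and any distortion apply to the point x, -y, -z); pixel columns grow to the right and rows downward; lengths in m; the calibration is good to about 2 mm. A picture is of the moment at which its call begins: read the wrist's pose just before it. There is no depth.
- r.hand_in(): hands the job in; it is judged then, once.
Trained networks look in a picture, given as the dict that the camera call returned (one of the last four; its "shot" number tells which), for a name from the list of things; names that differ only in an ending like _2 or _b are one class to them, and where a whole thing is asked for, a point or a joint stands for the part that bears it (a point fixed in the world has none). Each returns a list of dicts, best first, with "score" (0 to 1); they miss things now and then, are a little off and sometimes report something else, mostly with a low value. They report only what shows in the picture. A call takes as long as a camera call.
- viewer.trace(picture, thing): "pixels" (400x640 bool, what is visible of it) and "rect" ([left, top, right, bottom] in pixels, round what is visible of it).
The state is a dict: "clock": time; "joints": joint angles; "qvel": joint speeds; "tau": joint torques, N m; "tcp_pos": TCP position; "orientation": TCP orientation; "contact_force": force on the tool from outside, world axes, zero at the start; "moment": the same for the moment, N m; "grip_width": finger opening in m; "gripper_force": force on a finger pad.
Only numpy, scipy, OpenCV 4.12 (cv2) and the standard library are available. Lean on these libraries where they do the work, as an engineer would, in place of code of your own. Each camera call takes 0.05 s, during which the arm holds its last target. There are 200 camera calls.

## Task

Push the long slide tray along the bench into the loading bay, fully home: its long side flush against the back fence along its whole length, between the two end walls. The post stands in the way, so first tuck the tray's left end in behind the post, then swing its right end in. Only push with the fingers: keep the tray flat on the bench, never lift it, and leave the other things where they stand.

Things in the scene. Friction and masses are not known exactly. Their poses are not given: they have to be found in the camera images.
- tray: Long loose aluminium tray with three glass slides end to end in its top: a rigid block 250 mm long (its y), 36 mm wide (its x), 24 mm tall, 0.25 to 0.5 kg, ordinary friction. Origin at the centre of its underside; x points roughly away from the robot, y to its left end. It starts nearer the robot than the bay, mostly right of the post, up to 20 degrees off the bay's heading.
- tray_left (a point): Centre of the tray's left end face (125 mm from the tray's centre along its +y, 12 mm above its underside); same axes as the tray.
- tray_right (a point): Centre of the tray's right end face (125 mm from the tray's centre along its -y, 12 mm above its underside); same axes as the tray.
- bay: Fixed aluminium loading bay, open above and towards the robot; its floor is the bench. Origin at bench height in the middle of the back fence's inner face; x points away from the robot into the fence, y left along it. Fence 330 mm long, 28 mm tall. The tray is home when its far long side touches the fence (tray's centre at x = -18 mm in this frame), anywhere between the end walls.
- bay_right_wall (a point): Top of the bay's right end wall, at the robot end of its inner face: x = -42, y = -150, z = 28 mm in the bay's frame. Each end wall is 15 mm thick and runs 42 mm from the fence towards the robot; the left one mirrors it at y = +150 mm. Same axes as the bay.
- post (a point): Centre of the top of the fixed upright metal post before the left part of the bay's mouth: 16 mm diameter, 50 mm tall, at x = -68, y = +90 mm in the bay's frame. It leaves a 60 mm gap to the back fence, and sideways only 232 mm to the right end wall, less than the tray's length. Same axes as the bay.
- objective: Bystander: dark metal objective lens standing on end, 33 mm diameter, 46 mm tall, left of the bay. Origin at the centre of its underside.
- oil: Bystander: small amber bottle, 30 mm diameter, 58 mm tall, right of the bay. Origin at the centre of its underside.
- coverslips: Bystander: white plastic box 40 x 55 x 20 mm, left of the tray in front of the post. Origin at the centre of its underside.
- dish: Bystander: closed glass dish, 90 mm diameter, 15 mm tall. Origin at the centre of its underside.
- eyepiece: Bystander: black eyepiece standing on end, 36 mm diameter, 48 mm tall. Origin at the centre of its underside.
- driver: Bystander: screwdriver 160 mm long lying on the bench. Origin under its middle.
- jar: Bystander: open glass jar, 56 mm diameter, 55 mm tall. Origin at the centre of its underside.

How it is judged:
By the outcome, as a careful person would: the job done as asked, in the order asked, and still so for the second after the job is handed in, with the robot touching nothing.
It also fails if it takes over 67 s, if anything falls off the work surface, if the arm or the gripper's body presses on something with over 40 N, if the wrist force passes 120 N, or if a joint passes its speed limit or range.

## Working session

There is one attempt and no reset: what is moved stays moved. The work goes in short steps, Python scripts to look and compute and a tool call to move; the robot and the scene stay as the last step left them, time stands still between calls to the robot, and variables do not carry over. Pictures are saved under pics/ and viewed, at most 11 in all, crops included, and the job is handed in when it is done.

Besides the shell and the picture viewer there is one more tool, called after "Call:" as name(argument=value, ...), one argument or row to a line, values as JSON. play_rows: Moves the arm, as the interface text tells. Shifts and turns lie within -1 to 1; 1 stands for 0.2 m of shift or pi/2 rad of turn. Its arguments: {"type":"object","properties":{"commands":{"type":"array","items":{"type":"array","items":{"type":"array","items":{"type":"number","minimum":-1,"maximum":1}}}},"grip_force":{"type":"number"}},"required":["commands"]}

```bash
mkdir -p pics; cat > h.py <<'E'
import numpy as np, cv2
from bench import get_obs, viewer, r
from scipy.spatial.transform import Rotation as R
def grab(n,f=None):
    p=viewer.grab_frame(n)
    if f: cv2.imwrite('pics/'+f,p['pixels'][:,:,::-1])
    return p
def K(p):
    f=p['pixels'].shape[0]/2/np.tan(np.radians(p['fovy'])/2)
    return f,p['cx'],p['cy']
def bp(p,uv,z,W=None):
    "pixels -> world at height z"
    f,cx,cy=K(p); W=np.array(p['world_to_cam']) if W is None else W
    uv=np.atleast_2d(np.array(uv,float))
    d=np.c_[(uv[:,0]-cx)/f,-(uv[:,1]-cy)/f,-np.ones(len(uv))]@W[:3,:3]
    o=-W[:3,:3].T@W[:3,3]
    return o+d*((z-o[2])/d[:,2])[:,None]
E
python3 - <<'E'
from h import *
for n in ('top','scene'):
    p=grab(n,n+'0.png'); print(n,[k for k in p if k!='pixels'],p['fovy'],p['cx'],p['cy'])
    for t in ['tray','bay','post','objective','oil','coverslips','dish','eyepiece','driver','jar']:
        d=viewer.trace(p,t)
        for e in d[:2]: print(t,round(e['score'],2),e['rect'], bp(p,[(e['rect'][0]+e['rect'][2])/2,(e['rect'][1]+e['rect'][3])/2],0.02)[0].round(3))
s=get_obs();print(s)
E
```

```text
top ['fovy', 'cx', 'cy', 'world_to_cam', 'shot'] 50.49702039591826 322.54927991695627 203.75793462033715
tray 0.59 [304.6, 224.7, 399.9, 250.4] [ 0.487 -0.008  0.02 ]
bay 0.62 [262.8, 152.0, 387.5, 221.3] [0.625 0.06  0.02 ]
post 0.91 [261.2, 148.7, 386.9, 223.3] [0.627 0.062 0.02 ]
post 0.4 [304.2, 226.3, 400.0, 252.7] [ 0.482 -0.008  0.02 ]
oil 0.56 [401.5, 173.9, 413.5, 188.7] [ 0.635 -0.162  0.02 ]
coverslips 0.6 [248.0, 217.6, 273.8, 235.6] [0.521 0.231 0.02 ]
dish 0.74 [168.8, 254.1, 201.4, 285.5] [0.412 0.425 0.02 ]
eyepiece 0.74 [487.9, 209.1, 501.9, 226.3] [ 0.531 -0.386  0.02 ]
driver 0.94 [135.2, 182.6, 187.4, 222.9] [0.59  0.496 0.02 ]
jar 0.88 [464.9, 146.4, 488.9, 170.3] [ 0.695 -0.353  0.02 ]
scene ['fovy', 'cx', 'cy', 'world_to_cam', 'shot'] 53.05866986827429 318.12594579733883 199.9631807589347
tray 0.84 [245.1, 187.5, 310.1, 232.1] [ 0.5   -0.024  0.02 ]
bay 0.78 [269.8, 191.6, 386.9, 259.1] [0.658 0.028 0.02 ]
post 0.78 [266.8, 190.6, 388.3, 261.0] [0.657 0.025 0.02 ]
objective 0.71 [379.0, 182.2, 391.7, 197.1] [0.655 0.29  0.02 ]
objective 0.34 [244.7, 187.1, 307.
[... 440 characters left out ...]
([ 1.10889019,  0.47699009,  0.02237941,  1.55545071, -0.01149828,
        1.10929609, -0.08311957]), 'qvel': array([-1.12646818e-03, -5.82039499e-04, -1.20899920e-04, -5.95878908e-04,
        2.52964717e-03, -4.82798934e-04,  5.48405976e-05]), 'tau': array([ 1.36809413e-03, -5.96336067e+01,  1.60655022e+00, -2.81544417e+01,
        1.23774726e-02,  1.77812057e-03,  1.56642579e-05]), 'tcp_pos': array([ 0.23388029, -0.63317596,  0.2096927 ]), 'orientation': array([-3.09254874e+00, -5.52825307e-01, -2.60660050e-05]), 'contact_force': array([ 0.60620927, -0.34615541,  0.26400765]), 'moment': array([-0.02135158,  0.02955918,  0.00486015]), 'gripper_force': 0.0, 'grip_width': 0.08520458302982208}
```

```bash
python3 - <<'E'
import cv2
a=cv2.imread('pics/top0.png')[140:270,235:425]
cv2.imwrite('pics/topc.png',cv2.resize(a,None,fx=4,fy=4,interpolation=cv2.INTER_CUBIC))
E
```

```text
(no output)
```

View pics/topc.png

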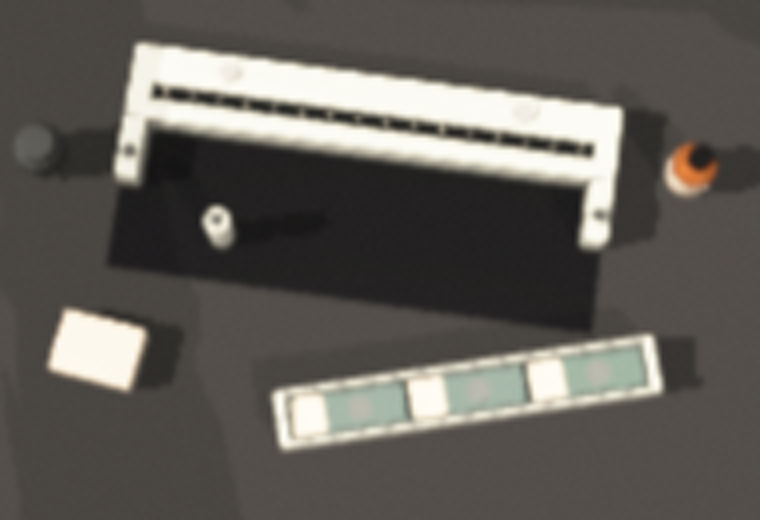

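```bash
cat >> h.py <<'E'
def crop2(p): return np.array(p,float)/4+[235-.375,140-.375]
E
python3 - <<'E'
from h import *
p=grab('top')
W=np.array(p['world_to_cam']);print((-W[:3,:3].T@W[:3,3]).round(3))
w=bp(p,crop2([(139,184),(581,243)]),.028); print('walls',w.round(4),np.linalg.norm(w[0]-w[1]))
f=bp(p,crop2([(149,122),(585,180)]),.028); print('fence top edge',f.round(4))
f=bp(p,crop2([(149,133),(585,188)]),.0); print('fence bottom edge?',f.round(4))
post=bp(p,crop2([(217,214)]),.05)[0];print('post',post)
t=bp(p,crop2([(274,393),(654,334),(663,390),(283,449)]),.024); print('tray',t.round(4),t.mean(0).round(4),[np.linalg.norm(t[i]-t[(i+1)%4]).round(4) for i in range(4)])
c=bp(p,crop2([(64,308),(148,326),(130,391),(47,370)]),.02);print('cover',c.round(3))
y=w[0]-w[1];y/=np.linalg.norm(y);x=np.array([y[1],-y[0],0]);print(x,y)
o=w.mean(0)+x*.042;print('bay o',o, np.degrees(np.arctan2(x[1],x[0])))
print('post in bay',(post-o)@x,(post-o)@y,'fence',(f-o)@x)
ty=t[0]+t[3]-t[1]-t[2];print('tray yaw',np.degrees(np.arctan2(-ty[0],ty[1])))
E
```

```text
[0.363 0.071 1.124]
walls [[ 0.6288  0.2077  0.028 ]
 [ 0.5827 -0.0839  0.028 ]] 0.2952243861858066
fence top edge [[ 0.6713  0.2011  0.028 ]
 [ 0.6253 -0.0886  0.028 ]]
fence bottom edge? [[ 0.6714  0.2044  0.    ]
 [ 0.6265 -0.0924  0.    ]]
post [0.60243414 0.15427306 0.05      ]
tray [[ 0.4882  0.1199  0.024 ]
 [ 0.5217 -0.1294  0.024 ]
 [ 0.4848 -0.1333  0.024 ]
 [ 0.4517  0.1145  0.024 ]] [ 0.4866 -0.0071  0.024 ] [np.float64(0.2516), np.float64(0.0371), np.float64(0.25), np.float64(0.0368)]
cover [[0.548 0.258 0.02 ]
 [0.535 0.202 0.02 ]
 [0.492 0.214 0.02 ]
 [0.507 0.269 0.02 ]]
[ 0.9877238  -0.15621042  0.        ] [0.15621042 0.9877238  0.        ]
bay o [0.64726532 0.05531152 0.028     ] -8.987003430030514
post in bay -0.05973964496991218 0.09074356410726753 fence [0.00055783 0.0025243 ]
tray yaw 7.641320604071051
```

```bash
cat >> h.py <<'E'
def go(x,y,z,yaw,pr=True):
    "scaled shift/turn from present pose to target; yaw=world yaw (deg) of tool x"
    s=get_obs(); Rm=R.from_rotvec(s['orientation']).as_matrix()
    cur=np.degrees(np.arctan2(Rm[1,0],Rm[0,0]))
    d=Rm.T@(np.array([x,y,z])-s['tcp_pos'])
    t=-(yaw-cur)
    print('clock %.2f'%s['clock'],'tcp',s['tcp_pos'].round(4),'yaw %.2f'%cur,'F',s['contact_force'].round(1))
    print('  shift',(d/.2).round(3),'turn',round(t/90,4))
B0=np.array([.6465,.0553]);BY=-9.0
def b2w(x,y,o=B0,yaw=BY):
    "bay mm -> world m"
    a=np.radians(yaw); return o+np.array([[np.cos(a),-np.sin(a)],[np.sin(a),np.cos(a)]])@np.array([x,y])/1000
E
python3 -c "
from h import *
go(.40,-.05,.25,7.6)"
```

```text
clock 1.15 tcp [ 0.2339 -0.6332  0.2097] yaw 20.27 F [ 0.6 -0.2  1.2]
  shift [ 1.789 -2.448 -0.202] turn 0.1408
```

Call:
play_rows(
  commands=[
    [[-1, 0.66, -0.79, -0.07, 0], [-1, 0.66, -0.79, -0.07, 0], [-1, 0.66, -0.79, -0.07, 0], [-1, 0.66, -0.79, -0.07, 0], [-1, 0.66, -0.79, -0.07, 0], [-1, 0.66, -0.79, -0.07, 0]],
  ],
)

```text
clock: 1.65
tcp_pos: [0.3072, -0.4319, 0.2244]
orientation: [-3.087, -0.567, -0.004]
contact_force: [-0.1, 0.6, -0.2]
grip_width: 0.0853
gripper_force: 0.0
```

Call:
play_rows(
  commands=[
    [[-1, 0.66, -0.79, -0.07, 0], [-1, 0.66, -0.79, -0.07, 0], [-1, 0.66, -0.79, -0.07, 0], [-1, 0.66, -0.79, -0.07, 0], [-1, 0.66, -0.79, -0.07, 0], [-1, 0.66, -0.79, -0.07, 0]],
  ],
)

```text
clock: 2.15
tcp_pos: [0.3753, -0.2384, 0.2387]
orientation: [-3.089, -0.569, -0.004]
contact_force: [0.3, 0.1, -0.4]
grip_width: 0.0856
gripper_force: 0.0
```

Call:
play_rows(
  commands=[
    [[-1, 0.66, -0.79, -0.07, 0.14], [-1, 0.66, -0.79, -0.07, 0.14], [-1, 0.66, -0.79, -0.07, 0.14], [-1, 0.66, -0.79, -0.07, 0.14], [-1, 0.66, -0.79, -0.07, 0.14], [-1, 0.66, -0.79, -0.07, 0.14], [-1, 0.66, -0.79, -0.07, 0.14], [-1, 0.66, -0.79, -0.07, 0.14]],
  ],
)

```text
clock: 2.82
tcp_pos: [0.4412, -0.0517, 0.2517]
orientation: [3.134, 0.212, -0.0]
contact_force: [-1.1, -0.2, 0.3]
grip_width: 0.0853
gripper_force: 0.0
```

```bash
python3 - <<'E'
from h import *
go(.44,.03,.12,7.6)
s=get_obs()
p=grab('wrist','w1.png'); print(p['fovy'],p['cx'],p['cy'],np.array(p['hand_eye']).round(3))
E
```

```text
clock 2.82 tcp [ 0.4412 -0.0517  0.2517] yaw 7.74 F [-1.1 -0.2  0.3]
  shift [ 0.049 -0.406  0.658] turn 0.0015
70.59578859137461 315.54249823192083 198.39594416729182 [[-0.001  0.96   0.281  0.071]
 [ 1.     0.     0.001  0.001]
 [ 0.     0.281 -0.96  -0.164]
 [ 0.     0.     0.     1.   ]]
```

View pics/w1.png

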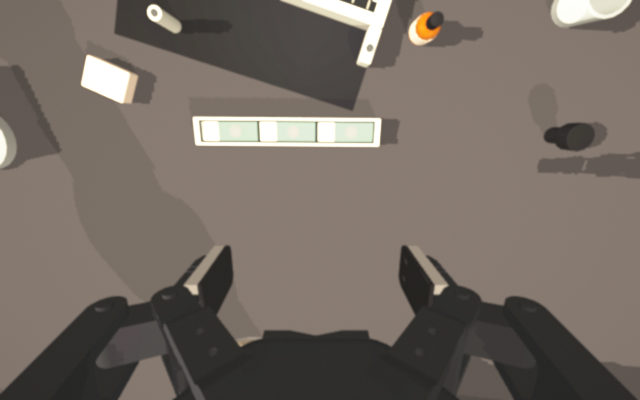

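```bash
cat >> h.py <<'E'
def wristW(p,s):
    T=np.eye(4);T[:3,:3]=R.from_rotvec(s['orientation']).as_matrix();T[:3,3]=s['tcp_pos']
    return np.linalg.inv(T@np.array(p['hand_eye']))
E
python3 - <<'E'
from h import *
s=get_obs();p=grab('wrist');W=wristW(p,s)
t=bp(p,[(193,117),(381,118),(381,147),(195,147)],.024,W);print(t.round(4),t.mean(0).round(4))
print([np.linalg.norm(t[i]-t[(i+1)%4]).round(4) for i in range(4)])
ty=t[0]+t[3]-t[1]-t[2];print('tray yaw',np.degrees(np.arctan2(-ty[0],ty[1])))
print('post',bp(p,[(156,13)],.05,W),'exp',b2w(-68,90));print('rw',bp(p,[(358,63)],.028,W),'exp',b2w(-42,-150))
E
```

```text
[[ 0.4883  0.1176  0.024 ]
 [ 0.52   -0.1306  0.024 ]
 [ 0.4825 -0.1381  0.024 ]
 [ 0.4489  0.1145  0.024 ]] [ 0.4849 -0.0092  0.024 ]
[np.float64(0.2502), np.float64(0.0383), np.float64(0.2548), np.float64(0.0395)]
tray yaw 7.433032896389097
post [[0.59807695 0.1495512  0.05      ]] exp [0.59341629 0.15482949]
rw [[ 0.58126408 -0.08816153  0.028     ]] exp [ 0.58155192 -0.086283  ]
```

```bash
python3 -c "
from h import *
go(.441,.0215,.0,7.5)"
```

```text
clock 2.92 tcp [ 0.4407 -0.0532  0.2515] yaw 7.53 F [ 0.8 -0.3  0.8]
  shift [ 0.051 -0.371  1.257] turn 0.0003
```

Call:
play_rows(
  commands=[
    [[-1, 0.05, -0.37, 0.2, 0], [-1, 0.05, -0.37, 0.4, 0], [-1, 0.05, -0.37, 0.6, 0], [-1, 0.05, -0.37, 0.8, 0], [-1, 0.05, -0.37, 1, 0], [-1, 0.05, -0.37, 1, 0]],
  ],
)

```text
clock: 3.42
tcp_pos: [0.4384, 0.0214, 0.0479]
orientation: [3.134, 0.207, -0.008]
contact_force: [-0.3, -0.2, -0.5]
grip_width: 0.0854
gripper_force: 0.0
```

Call:
play_rows(
  commands=[
    [[-1, 0, 0, 0.08, 0], [-1, 0, 0, 0.16, 0], [-1, 0, 0, 0.24, 0], [-1, 0, 0, 0.25, 0], [-1, 0, 0, 0.25, 0]],
  ],
)

```text
clock: 3.83
tcp_pos: [0.4404, 0.0218, 0.001]
orientation: [3.134, 0.207, -0.004]
contact_force: [0.5, -0.2, 0.0]
grip_width: 0.0857
gripper_force: 0.0
```

```bash
python3 -c "
from h import *
go(.441,.0215,.0,7.5)
p=grab('wrist','w2.png')"
```

```text
clock 3.83 tcp [0.4404 0.0218 0.001 ] yaw 7.56 F [ 0.5 -0.2  0. ]
  shift [0.003 0.002 0.005] turn 0.0006
```

View pics/w2.png

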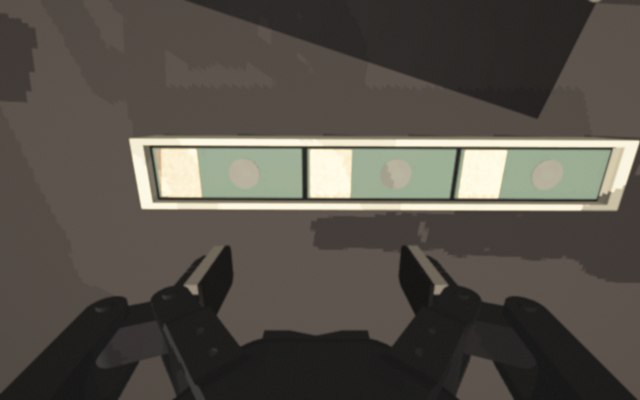

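```bash
cat >> h.py <<'E'
def path(poses):
    s=get_obs(); Rm=R.from_rotvec(s['orientation']).as_matrix()
    cur=np.degrees(np.arctan2(Rm[1,0],Rm[0,0]))
    for x,y,z,yaw in poses:
        d=Rm.T@(np.array([x,y,z])-s['tcp_pos'])/.2
        print([round(v,3) for v in d],round((cur-yaw)/90,3))
def off(c,yaw,x,y):
    a=np.radians(yaw); return np.array(c)+[np.cos(a)*x-np.sin(a)*y,np.sin(a)*x+np.cos(a)*y]
E
python3 - <<'E'
from h import *
c0=np.array([.4855,-.008]);c1=b2w(-73,-90);print(c1)
P=[]
for f in [0,.1,.2,.3,.4,.5]:
    yaw=7.5-29.5*f; P.append((*off(c0+(c1-c0)*f,yaw,-.029,.035),.001,yaw))
print(np.round(P,4)); path(P)
E
```

```text
[ 0.56031965 -0.02217223]
[[ 4.522e-01  2.290e-02  1.000e-03  7.500e+00]
 [ 4.613e-01  2.320e-02  1.000e-03  4.550e+00]
 [ 4.705e-01  2.330e-02  1.000e-03  1.600e+00]
 [ 4.798e-01  2.340e-02  1.000e-03 -1.350e+00]
 [ 4.891e-01  2.340e-02  1.000e-03 -4.300e+00]
 [ 4.986e-01  2.330e-02  1.000e-03 -7.250e+00]]
[np.float64(0.055), np.float64(0.003), np.float64(0.004)] 0.001
[np.float64(0.101), np.float64(0.008), np.float64(0.004)] 0.034
[np.float64(0.147), np.float64(0.013), np.float64(0.004)] 0.066
[np.float64(0.193), np.float64(0.019), np.float64(0.004)] 0.099
[np.float64(0.239), np.float64(0.025), np.float64(0.004)] 0.132
[np.float64(0.286), np.float64(0.032), np.float64(0.004)] 0.165
```

Call:
play_rows(
  commands=[
    [[-1, 0.03, 0, 0, 0], [-1, 0.055, 0.003, 0, 0], [-1, 0.08, 0.005, 0, 0.017], [-1, 0.1, 0.008, 0, 0.034], [-1, 0.125, 0.01, 0, 0.05], [-1, 0.147, 0.013, 0, 0.066], [-1, 0.17, 0.016, 0, 0.083], [-1, 0.193, 0.019, 0, 0.099], [-1, 0.216, 0.022, 0, 0.115], [-1, 0.239, 0.025, 0, 0.132], [-1, 0.262, 0.028, 0, 0.148], [-1, 0.286, 0.032, 0, 0.165]],
  ],
)

```text
clock: 4.88
tcp_pos: [0.4991, 0.0246, 0.0017]
orientation: [3.135, -0.201, -0.0]
contact_force: [-0.3, 0.8, 0.5]
grip_width: 0.0856
gripper_force: 0.0
```

```bash
python3 - <<'E'
from h import *
c0=np.array([.4855,-.008]);c1=b2w(-73,-90)
P=[]
for f in [.5,.6,.7,.8,.9,1]:
    yaw=7.5-29.5*f; P.append((*off(c0+(c1-c0)*f,yaw,-.029,.035),.001,yaw))
path(P)
p=grab('wrist','w3.png')
E
```

```text
[np.float64(-0.002), np.float64(0.007), np.float64(0.003)] -0.001
[np.float64(0.045), np.float64(0.002), np.float64(0.003)] 0.032
[np.float64(0.093), np.float64(-0.002), np.float64(0.003)] 0.065
[np.float64(0.141), np.float64(-0.006), np.float64(0.003)] 0.098
[np.float64(0.189), np.float64(-0.01), np.float64(0.003)] 0.13
[np.float64(0.237), np.float64(-0.013), np.float64(0.003)] 0.163
```

View pics/w3.png

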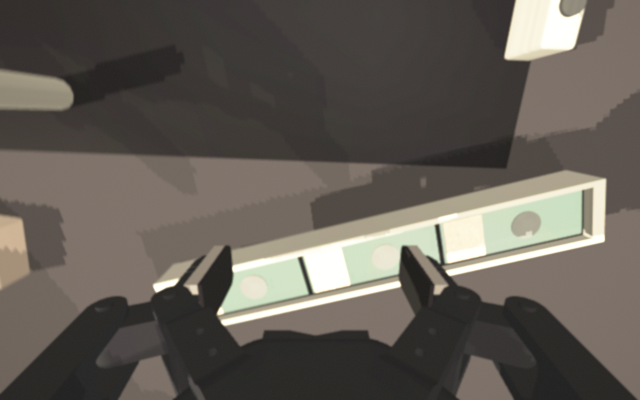

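```bash
python3 - <<'E'
from h import *
p=grab('top')
a=p['pixels'][140:270,235:425,::-1]
b=grab('scene')['pixels'][160:270,230:400,::-1]
cv2.imwrite('pics/t4.png',np.vstack([cv2.resize(a,(438,300),interpolation=cv2.INTER_CUBIC),cv2.resize(b,(438,283),interpolation=cv2.INTER_CUBIC)]))
E
```

```text
(no output)
```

View pics/t4.png

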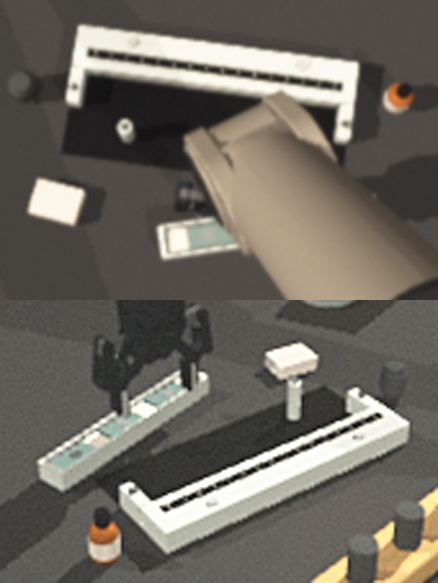

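```bash
python3 -c "
from h import *
go(*off((.4855,-.008),7.5,-.047,.045),.012,7.5)"
```

```text
clock 5.03 tcp [0.4991 0.0247 0.0017] yaw -7.19 F [-0.8  0.   1.2]
  shift [-0.331  0.012 -0.052] turn -0.1633
```

Call:
play_rows(
  commands=[
    [[-1, 0, 0, -0.06, 0], [-1, -0.15, 0.01, -0.06, -0.08], [-1, -0.33, 0.012, -0.06, -0.163], [0, -0.33, 0.012, -0.06, -0.163], [0, -0.33, 0.012, -0.06, -0.163], [0, -0.33, 0.012, -0.06, -0.163], [0, -0.33, 0.012, -0.06, -0.163], [0, -0.33, 0.012, -0.06, -0.163], [0, -0.33, 0.012, -0.06, -0.163]],
  ],
)

```text
clock: 5.78
tcp_pos: [0.4338, 0.0305, 0.0137]
orientation: [-3.135, -0.204, -0.001]
contact_force: [0.7, 0.6, -0.6]
grip_width: 0.0428
gripper_force: 0.0
```

```bash
python3 -c "
from h import *
go(.433,.031,.0,7.5)
s=get_obs();print(s['grip_width'])
p=grab('wrist','w5.png')"
```

```text
clock 5.78 tcp [0.4338 0.0305 0.0137] yaw 7.45 F [ 0.7  0.6 -0.6]
  shift [-0.004 -0.003  0.069] turn -0.0006
0.042835109840451954
```

View pics/w5.png

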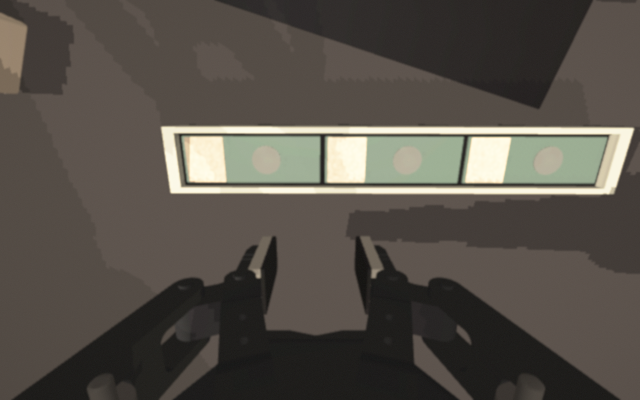

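Call:
play_rows(
  commands=[
    [[0, 0, 0, 0.04, 0], [0, 0, 0, 0.068, 0], [0, 0, 0, 0.068, 0]],
  ],
)

```text
clock: 6.08
tcp_pos: [0.4321, 0.0303, -0.0012]
orientation: [3.135, 0.205, -0.003]
contact_force: [-0.6, -0.1, -0.4]
grip_width: 0.0428
gripper_force: 0.0
```

Call:
play_rows(
  commands=[
    [[0, 0, 0, 0.015, 0], [0, 0, 0, 0.015, 0]],
  ],
)

```text
clock: 6.25
tcp_pos: [0.4326, 0.0305, -0.0035]
orientation: [3.135, 0.205, -0.001]
contact_force: [-0.1, 0.1, 0.3]
grip_width: 0.0427
gripper_force: 0.0
```

Call:
play_rows(
  commands=[
    [[0, 0, 0, 0.01, 0], [0, 0, 0, 0.01, 0]],
  ],
)

```text
clock: 6.42
tcp_pos: [0.4328, 0.0304, -0.0051]
orientation: [3.135, 0.205, -0.0]
contact_force: [-0.2, -0.4, 0.5]
grip_width: 0.0428
gripper_force: 0.0
```

Call:
play_rows(
  commands=[
    [[0, 0, 0, 0.015, 0], [0, 0, 0, 0.015, 0]],
  ],
)

```text
clock: 6.58
tcp_pos: [0.4329, 0.0304, -0.0082]
orientation: [3.135, 0.205, -0.0]
contact_force: [-0.3, 0.3, -0.9]
grip_width: 0.0429
gripper_force: 0.0
```

Call:
play_rows(
  commands=[
    [[0, 0, 0, 0.01, 0], [0, 0, 0, 0.01, 0]],
  ],
)

```text
clock: 6.75
tcp_pos: [0.4328, 0.0304, -0.0101]
orientation: [3.135, 0.205, -0.0]
contact_force: [-0.9, -0.2, -0.0]
grip_width: 0.0427
gripper_force: 0.0
```

```bash
python3 -c "
from h import *
go(.433,.031,.0,7.5)
b=grab('scene')['pixels'][160:260,225:325,::-1]
b=cv2.resize(b,None,fx=4,fy=4,interpolation=cv2.INTER_CUBIC)
p=grab('wrist')['pixels'][:,:,::-1]
cv2.imwrite('pics/s6.png',np.hstack([b,p[:,170:470]]))"
```

```text
clock 6.75 tcp [ 0.4328  0.0304 -0.0101] yaw 7.49 F [-0.9 -0.2 -0. ]
  shift [ 0.001 -0.003 -0.051] turn -0.0001
```

View pics/s6.png

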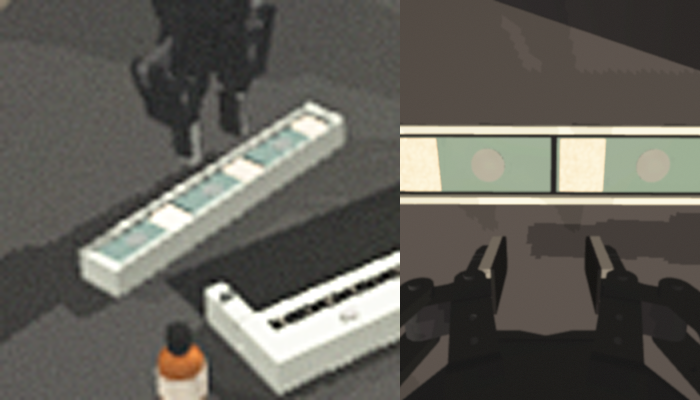

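```bash
python3 - <<'E'
from h import *
c0=np.array([.4855,-.008]);c1=b2w(-73,-90)
P=[]
for f in [0,.1,.2,.3,.4]:
    yaw=7.5-29.5*f; P.append((*off(c0+(c1-c0)*f,yaw,-.029,.040),-.010,yaw))
path(P)
E
```

```text
[np.float64(0.091), np.float64(0.025), np.float64(0.0)] -0.0
[np.float64(0.138), np.float64(0.03), np.float64(0.0)] 0.033
[np.float64(0.185), np.float64(0.035), np.float64(0.0)] 0.065
[np.float64(0.232), np.float64(0.041), np.float64(0.0)] 0.098
[np.float64(0.28), np.float64(0.047), np.float64(0.0)] 0.131
```

Call:
play_rows(
  commands=[
    [[0, 0.05, 0.012, 0, 0], [0, 0.09, 0.025, 0, 0], [0, 0.115, 0.028, 0, 0.017], [0, 0.14, 0.03, 0, 0.033], [0, 0.16, 0.033, 0, 0.05], [0, 0.185, 0.035, 0, 0.065], [0, 0.21, 0.038, 0, 0.082], [0, 0.232, 0.041, 0, 0.098], [0, 0.256, 0.044, 0, 0.115], [0, 0.28, 0.047, 0, 0.131]],
  ],
)

```text
clock: 7.68
tcp_pos: [0.4903, 0.0284, -0.0099]
orientation: [3.139, -0.122, 0.0]
contact_force: [-1.5, 0.2, -1.0]
grip_width: 0.0428
gripper_force: 0.7
```

```bash
cat >> h.py <<'E'
def tray(cam='wrist',show=True):
    "tray pose in world from the mask, via fit of its projected box hull to the mask"
    from scipy.optimize import minimize
    s=get_obs();p=viewer.grab_frame(cam);W=wristW(p,s) if cam=='wrist' else np.array(p['world_to_cam'])
    e=viewer.trace(p,'tray')
    if not e: print('no tray');return None,p
    m=e[0]['pixels'].astype(np.uint8); f,cx,cy=K(p)
    S=4 if cam!='wrist' else 1
    m=cv2.resize(m,None,fx=S,fy=S,interpolation=cv2.INTER_LINEAR)
    box=np.array([(a,b,c) for a in(-.018,.018) for b in(-.125,.125) for c in(0,.024)])
    def cost(q):
        xy=off(q[:2],q[2],box[:,:1].T,box[:,1:2].T) if 0 else np.array([off(q[:2],q[2],b[0],b[1]) for b in box])
        P=np.c_[xy,box[:,2]]@W[:3,:3].T+W[:3,3]
        uv=np.c_[cx+f*P[:,0]/-P[:,2],cy+f*P[:,1]/P[:,2]]
        h=cv2.convexHull(((uv+.5)*S*16).astype(np.int32))
        im=np.zeros_like(m);cv2.fillConvexPoly(im,h,1,shift=4)
        return ((im>0)&(m==0)).sum()*(.5 if cam=='wrist' else 1)+((im==0)&(m>0)).sum()
    pts=np.argwhere(m>0)[:,::-1]/S; g=bp(p,pts,.015,W)[:,:2]; c=g.mean(0)
    u,sv,v=np.linalg.svd(g-c,full_matrices=False); a=v[0]*np.sign(v[0][1]); y0=np.degrees(np.arctan2(-a[0],a[1]))
    best=min((minimize(cost,[c[0],c[1]+d,y0],method='Nelder-Mead',options=dict(initial_simplex=[[c[0],c[1]+d,y0],[c[0]+.006,c[1]+d,y0],[c[0],c[1]+d+.008,y0],[c[0],c[1]+d,y0+3]],maxiter=150)) for d in(-.015,0,.015)),key=lambda o:o.fun)
    q=best.x; a=np.radians(BY); d=(q[:2]-B0)*1000
    b=np.array([np.cos(a)*d[0]+np.sin(a)*d[1],-np.sin(a)*d[0]+np.cos(a)*d[1]])
    print(cam,'score %.2f'%e[0]['score'],'tray world',q.round(4),'bay mm',b.round(1),'phi %.1f'%(q[2]-BY),'resid',best.fun,(m>0).sum())
    return q,p
E
python3 - <<'E'
from h import *
go(.5,.031,-.01,-4.3)
tray('wrist');tray('top');tray('scene')
E
```

```text
clock 7.68 tcp [ 0.4903  0.0284 -0.0099] yaw -4.46 F [-1.5  0.2 -1. ]
  shift [ 0.047 -0.017  0.   ] turn -0.0018
wrist score 0.76 tray world [ 0.5163 -0.0125 -4.469 ] bay mm [-118.   -87.3] phi 4.5 resid 303.0 39592
top score 0.52 tray world [ 0.5246 -0.0106 -2.1598] bay mm [-110.1  -84.2] phi 6.8 resid 19848.0 3146
scene score 0.60 tray world [ 0.5171 -0.0093 -4.2375] bay mm [-117.7  -84.1] phi 4.8 resid 962.0 17503
```

```bash
python3 - <<'E'
from h import *
c0=np.array([.4855,-.008]);c1=b2w(-73,-90)
P=[]
for f in [.5,.6,.7,.8,.9,1]:
    yaw=7.5-29.5*f; P.append((*off(c0+(c1-c0)*f,yaw,-.029,.040),-.010,yaw))
path(P)
E
```

```text
[np.float64(0.046), np.float64(-0.003), np.float64(0.001)] 0.033
[np.float64(0.095), np.float64(-0.005), np.float64(0.001)] 0.066
[np.float64(0.144), np.float64(-0.007), np.float64(0.001)] 0.098
[np.float64(0.193), np.float64(-0.008), np.float64(0.001)] 0.131
[np.float64(0.243), np.float64(-0.009), np.float64(0.001)] 0.164
[np.float64(0.292), np.float64(-0.009), np.float64(0.001)] 0.197
```

Call:
play_rows(
  commands=[
    [[0, 0.023, -0.001, 0, 0.017], [0, 0.046, -0.003, 0, 0.033], [0, 0.07, -0.004, 0, 0.05], [0, 0.095, -0.005, 0, 0.066], [0, 0.12, -0.006, 0, 0.082], [0, 0.144, -0.007, 0, 0.098], [0, 0.168, -0.007, 0, 0.115], [0, 0.193, -0.008, 0, 0.131], [0, 0.218, -0.008, 0, 0.148], [0, 0.243, -0.009, 0, 0.164], [0, 0.268, -0.009, 0, 0.18], [0, 0.292, -0.009, 0, 0.197]],
  ],
)

```text
clock: 8.98
tcp_pos: [0.5487, 0.0258, -0.0099]
orientation: [-3.083, 0.604, -0.0]
contact_force: [-1.3, 0.5, -1.1]
grip_width: 0.0425
gripper_force: 0.7
```

```bash
python3 - <<'E'
from h import *
go(.5,.031,-.01,-4.3)
q,p=tray('wrist');cv2.imwrite('pics/w7.png',p['pixels'][:,:,::-1])
tray('scene')
E
```

```text
clock 8.98 tcp [ 0.5487  0.0258 -0.0099] yaw -22.18 F [-1.3  0.5 -1.1]
  shift [-0.235  0.068  0.   ] turn -0.1987
wrist score 0.65 tray world [ 5.61400e-01 -2.01000e-02 -2.20936e+01] bay mm [-72.2 -87.8] phi -13.1 resid 303.0 40134
scene score 0.57 tray world [ 5.61900e-01 -1.85000e-02 -2.23378e+01] bay mm [-72.  -86.1] phi -13.3 resid 1422.0 19168
```

View pics/w7.png

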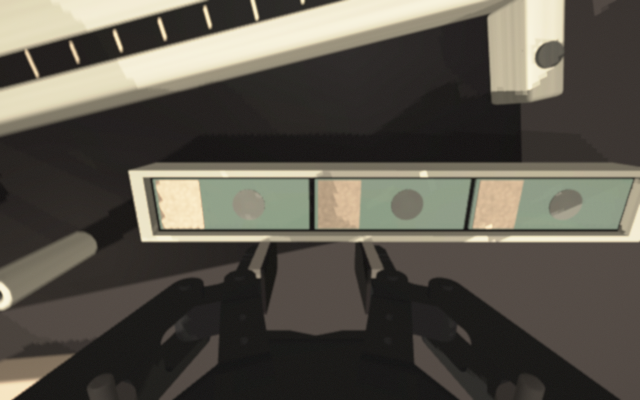

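```bash
python3 - <<'E'
from h import *
s=get_obs();p=grab('wrist');W=wristW(p,s)
x=bp(p,[(0,134),(486,14),(84,246)],0,W)[:,:2]; x2=bp(p,[(490,94)],.028,W)[:,:2]
d=x[0]-x[1];print('fence yaw',np.degrees(np.arctan2(-d[0],d[1])))
a=np.radians(BY);Rb=np.array([[np.cos(a),np.sin(a)],[-np.sin(a),np.cos(a)]])
print('fence,fence,post',((x-B0)@Rb.T*1000).round(1),'rw',((x2-B0)@Rb.T*1000).round(1))
E
```

```text
fence yaw -9.42788332132129
fence,fence,post [[   6.5  105. ]
 [   4.6 -150.7]
 [ -64.    90.7]] rw [[ -30.5 -134.3]]
```

Call:
play_rows(
  commands=[
    [[0, 0.012, 0, 0, 0], [0, 0.022, 0, 0, 0], [0, 0.022, 0, 0, 0], [0, -0.1, 0, 0, 0], [0, -0.1, 0, -0.2, 0], [0, -0.1, 0.2, -0.3, 0], [0, -0.05, 0.4, -0.3, 0], [0, 0, 0.6, -0.3, 0], [0, 0, 0.8, -0.3, 0], [0, 0, 0.9, -0.3, 0], [0, 0, 0.9, -0.3, 0]],
  ],
)

```text
clock: 10.15
tcp_pos: [0.4782, -0.1476, 0.0501]
orientation: [3.078, -0.613, -0.0]
contact_force: [-1.0, 0.5, -0.6]
grip_width: 0.0426
gripper_force: 0.0
```

```bash
sed -i 's/^B0=.*/B0=np.array([.6509,.0546]);BY=-9.3/' h.py; python3 - <<'E'
from h import *
q,p=tray('wrist');q2,_=tray('scene')
go(*off(q2[:2],q2[2],0,-.175),-.01,q2[2])
E
```

```text
wrist score 0.78 tray world [ 5.65300e-01 -2.09000e-02 -2.27209e+01] bay mm [-72.3 -88.4] phi -13.4 resid 150.0 15797
scene score 0.76 tray world [ 5.64600e-01 -1.71000e-02 -2.39011e+01] bay mm [-73.6 -84.7] phi -14.6 resid 1159.0 19757
clock 10.35 tcp [ 0.4815 -0.1399  0.0503] yaw -21.93 F [0.4 0.  0.7]
  shift [0.126 0.15  0.301] turn 0.0219
```

Call:
play_rows(
  commands=[
    [[0, 0, 0.16, 0, 0.01], [0, 0.14, 0.16, 0, 0.01], [0, 0.14, 0.16, 0.1, 0.01], [0, 0.14, 0.16, 0.2, 0.01], [0, 0.14, 0.16, 0.3, 0.01], [0, 0.14, 0.16, 0.3, 0.01]],
  ],
)

```text
clock: 10.85
tcp_pos: [0.4931, -0.1786, -0.0129]
orientation: [-3.079, 0.619, 0.008]
contact_force: [-0.3, 1.2, -0.5]
grip_width: 0.0424
gripper_force: 0.0
```

```bash
python3 - <<'E'
from h import *
q,p=tray('wrist');cv2.imwrite('pics/w8.png',p['pixels'][:,:,::-1])
s=get_obs();d=s['tcp_pos'][:2]-q[:2];print('TCP in tray',off((0,0),-q[2],*d))
go(*off(q[:2],q[2],0,-.161),-.01,q[2])
E
```

```text
no trayTraceback (most recent call last):
  File "<stdin>", line 3, in <module>
TypeError: 'NoneType' object is not subscriptable
```

View pics/w8.png

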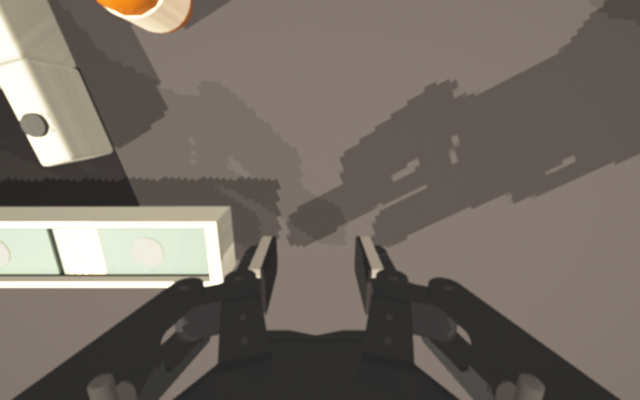

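Call:
play_rows(
  commands=[
    [[0, 0, -0.03, 0, 0], [0, 0, -0.05, 0, 0], [0, 0, -0.07, 0, 0], [0, 0, -0.095, 0, 0], [0, 0, -0.12, 0, 0], [0, 0, -0.145, 0, 0], [0, 0, -0.17, 0, 0], [0, 0, -0.195, 0, 0], [0, 0, -0.22, 0, 0], [0, 0, -0.245, 0, 0], [0, 0, -0.27, 0, 0]],
  ],
)

```text
clock: 11.87
tcp_pos: [0.5157, -0.1332, -0.009]
orientation: [3.076, -0.627, 0.001]
contact_force: [-3.3, -6.5, 6.2]
grip_width: 0.0427
gripper_force: 4.2
```

```bash
python3 - <<'E'
from h import *
go(.5,-.1,-.01,-22.7)
for cam in('wrist','scene','top'): tray(cam)
E
```

```text
clock 11.87 tcp [ 0.5157 -0.1332 -0.009 ] yaw -23.04 F [-3.3 -6.5  6.2]
  shift [-0.137 -0.122  0.005] turn -0.0037
wrist score 0.81 tray world [ 5.79100e-01  1.23000e-02 -2.20251e+01] bay mm [-64.1 -53.4] phi -12.7 resid 897.5 18764
scene score 0.91 tray world [ 5.79400e-01  1.60000e-02 -2.29301e+01] bay mm [-64.4 -49.6] phi -13.6 resid 1563.0 19249
top score 0.64 tray world [ 5.81500e-01  1.52000e-02 -2.27258e+01] bay mm [-62.1 -50.1] phi -13.4 resid 2816.0 20342
```

Call:
play_rows(
  commands=[
    [[0, 0, -0.025, 0, 0], [0, 0, -0.05, 0, 0], [0, 0, -0.075, 0, 0], [0, 0, -0.1, 0, 0], [0, 0, -0.125, 0, 0], [0, 0, -0.15, 0, 0], [0, 0, -0.175, 0, 0], [0, 0, -0.2, 0, 0], [0, 0, -0.225, 0, 0], [0, 0, -0.25, 0, 0], [0, 0, -0.275, 0, 0]],
  ],
)

```text
clock: 13.08
tcp_pos: [0.5367, -0.083, -0.0092]
orientation: [3.076, -0.627, 0.0]
contact_force: [-2.8, -7.2, 8.6]
grip_width: 0.0427
gripper_force: 5.2
```

```bash
python3 - <<'E'
from h import *
go(.5,-.1,-.01,-22.7)
for cam in('wrist','scene','top'): tray(cam)
E
```

```text
clock 13.08 tcp [ 0.5367 -0.083  -0.0092] yaw -23.06 F [-2.8 -7.2  8.6]
  shift [-0.136  0.15   0.005] turn -0.004
wrist score 0.85 tray world [  0.6014   0.0622 -23.1558] bay mm [-50.   -0.4] phi -13.9 resid 766.0 18952
scene score 0.63 tray world [  0.601    0.0671 -22.8672] bay mm [-51.3   4.3] phi -13.6 resid 2475.0 17096
top score 0.75 tray world [  0.6033   0.0643 -23.1376] bay mm [-48.5   1.9] phi -13.8 resid 2662.0 20532
```

```bash
python3 - <<'E'
from h import *
c=np.array([.602,.0640])
path([(*off(c,-23,-.045,-.06),.05,-23)])
E
```

```text
[np.float64(-0.211), np.float64(-0.496), np.float64(-0.296)] 0.0
```

Call:
play_rows(
  commands=[
    [[0, 0, 0.06, 0, 0], [0, 0, 0.06, -0.15, 0], [0, 0, 0.06, -0.3, 0], [0, -0.25, 0.06, -0.3, 0], [0, -0.25, 0.06, -0.3, 0]],
  ],
)

```text
clock: 13.8
tcp_pos: [0.4823, -0.0711, 0.0508]
orientation: [-3.079, 0.623, 0.003]
contact_force: [-2.6, 0.9, -2.0]
grip_width: 0.0426
gripper_force: 0.0
```

Call:
play_rows(
  commands=[
    [[0, 0, -0.2, 0, 0], [0, 0, -0.4, 0, 0], [0, 0.02, -0.55, 0, 0], [0, 0.02, -0.55, 0.1, 0], [0, 0.02, -0.55, 0.2, 0], [0, 0.02, -0.55, 0.3, 0], [0, 0.02, -0.55, 0.3, 0]],
  ],
)

```text
clock: 14.38
tcp_pos: [0.5295, 0.0273, -0.0132]
orientation: [3.078, -0.623, -0.01]
contact_force: [-0.1, -0.3, 0.2]
grip_width: 0.0429
gripper_force: 0.0
```

```bash
python3 - <<'E'
from h import *
s=get_obs();q,_=tray('wrist');tray('scene')
print('TCP in tray',off((0,0),-q[2],*(s['tcp_pos'][:2]-q[:2])))
c0=q[:2];c1=b2w(-18,0,B0,BY);y0=q[2];P=[]
for f in [0,.2,.4,.6,.8,1]:
    yaw=y0+(BY-y0)*f; P.append((*off(c0+(c1-c0)*f,yaw,-.029,-.06),-.010,yaw))
go(*P[0]);path(P)
E
```

```text
wrist score 0.57 tray world [  0.6023   0.0637 -23.4895] bay mm [-49.4   1.1] phi -14.2 resid 328.0 36847
scene score 0.73 tray world [  0.6012   0.0667 -23.3052] bay mm [-51.    3.9] phi -14.0 resid 2803.0 16202
TCP in tray [-0.05229024 -0.06239899]
clock 14.58 tcp [ 0.5333  0.0273 -0.009 ] yaw -22.95 F [ 0.1 -0.8 -0. ]
  shift [ 0.099 -0.003  0.005] turn 0.006
[np.float64(0.099), np.float64(-0.003), np.float64(0.005)] 0.006
[np.float64(0.145), np.float64(-0.003), np.float64(0.005)] -0.026
[np.float64(0.191), np.float64(-0.003), np.float64(0.005)] -0.057
[np.float64(0.237), np.float64(-0.004), np.float64(0.005)] -0.089
[np.float64(0.284), np.float64(-0.005), np.float64(0.006)] -0.12
[np.float64(0.331), np.float64(-0.008), np.float64(0.006)] -0.152
```

Call:
play_rows(
  commands=[
    [[0, 0.05, 0, 0, 0], [0, 0.09, 0, 0, 0], [0, 0.11, 0, 0, 0], [0, 0.125, -0.003, 0, -0.01], [0, 0.145, -0.003, 0, -0.025], [0, 0.17, -0.003, 0, -0.042], [0, 0.19, -0.003, 0, -0.057], [0, 0.215, -0.003, 0, -0.073], [0, 0.237, -0.004, 0, -0.089], [0, 0.26, -0.004, 0, -0.105], [0, 0.285, -0.005, 0, -0.12]],
  ],
)

```text
clock: 15.5
tcp_pos: [0.5859, 0.0059, -0.01]
orientation: [3.124, -0.328, -0.0]
contact_force: [-2.6, 0.4, 1.4]
grip_width: 0.0429
gripper_force: 1.5
```

```bash
python3 - <<'E'
from h import *
s=get_obs();q,_=tray('wrist');tray('scene');tray('top')
print('TCP in tray',off((0,0),-q[2],*(s['tcp_pos'][:2]-q[:2])))
c1=b2w(-18,0,B0,BY)
path([(*off(c1,BY,-.029,-.06),-.010,BY)])
E
```

```text
wrist score 0.67 tray world [  0.6269   0.0581 -12.0179] bay mm [-24.3  -0.4] phi -2.7 resid 285.5 35590
scene score 0.63 tray world [ 0.6097  0.0684 -6.9601] bay mm [-42.9   7. ] phi 2.3 resid 7131.0 11043
top score 0.85 tray world [  0.6457   0.1396 -11.5996] bay mm [-18.9  83. ] phi -2.3 resid 12247.0 10617
TCP in tray [-0.029253  -0.0595667]
[np.float64(0.045), np.float64(0.006), np.float64(0.001)] -0.032
```

Call:
play_rows(
  commands=[
    [[0, 0.015, 0.002, 0, -0.01], [0, 0.03, 0.004, 0, -0.02], [0, 0.045, 0.006, 0, -0.03], [0, 0.052, 0.006, 0, -0.03], [0, 0.058, 0.006, 0, -0.03], [0, 0.058, 0.006, 0, -0.03]],
  ],
)

```text
clock: 16.3
tcp_pos: [0.595, 0.0031, -0.0102]
orientation: [3.131, -0.256, -0.005]
contact_force: [-7.1, 1.5, 5.3]
grip_width: 0.0425
gripper_force: 3.6
```

```bash
python3 - <<'E'
from h import *
s=get_obs();q,p=tray('wrist');cv2.imwrite('pics/w9.png',p['pixels'][:,:,::-1])
print('TCP in tray',off((0,0),-q[2],*(s['tcp_pos'][:2]-q[:2])),s['contact_force'],s['moment'])
E
```

```text
wrist score 0.94 tray world [ 0.6306  0.0574 -9.3191] bay mm [-20.5  -0.6] phi -0.0 resid 2169.0 31850
TCP in tray [-0.02632886 -0.05930154] [-7.09581839  1.46243195  5.33353334] [0.4382858  1.41116509 0.17757415]
```

View pics/w9.png

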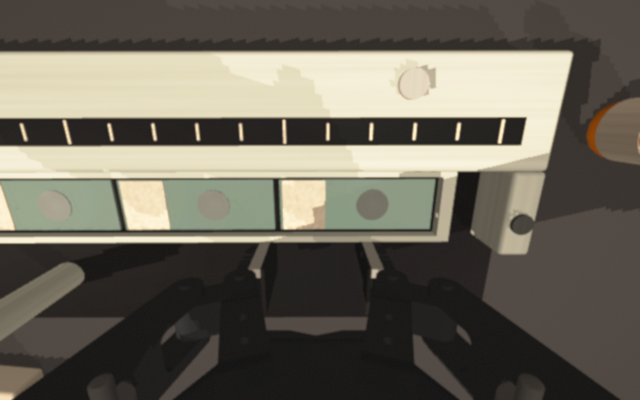

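Call:
play_rows(
  commands=[
    [[0, -0.05, 0, 0, 0], [0, -0.06, -0.15, 0, 0], [0, -0.06, -0.3, 0, 0], [0, -0.06, -0.3, 0, 0], [0, -0.02, -0.3, 0, 0], [0, 0.0, -0.3, 0, 0], [0, 0.015, -0.3, 0, 0], [0, 0.025, -0.3, 0, 0], [0, 0.025, -0.3, 0, 0]],
  ],
)

```text
clock: 17.15
tcp_pos: [0.6047, 0.0624, -0.0108]
orientation: [3.13, -0.256, -0.02]
contact_force: [-19.6, 6.2, 16.1]
grip_width: 0.0428
gripper_force: 10.2
```

```bash
python3 - <<'E'
from h import *
go(.6,.06,-.01,-9.3)
s=get_obs();q,p=tray('wrist')
print('TCP in tray',off((0,0),-q[2],*(s['tcp_pos'][:2]-q[:2])),s['moment'])
# gap profile: rows of tray far top edge / fence edge
g=cv2.cvtColor(p['pixels'],cv2.COLOR_RGB2GRAY).astype(int)
for c in range(120,560,40): print(c,g[150:200:2,c-2:c+3].mean(1).astype(int).tolist())
E
```

```text
clock 17.15 tcp [ 0.6047  0.0624 -0.0108] yaw -9.36 F [-19.6   6.2  16.1]
  shift [-0.021  0.015 -0.004] turn -0.0006
wrist score 0.93 tray world [ 0.6321  0.0563 -9.4147] bay mm [-18.8  -1.3] phi -0.1 resid 2714.0 36703
TCP in tray [-0.0280181   0.00145635] [1.42161073 4.03694901 0.10488917]
120 [225, 223, 223, 225, 226, 224, 225, 227, 227, 227, 217, 201, 230, 240, 193, 113, 208, 219, 222, 223, 221, 224, 226, 227, 231]
160 [226, 224, 224, 226, 227, 225, 226, 227, 227, 226, 214, 199, 221, 226, 174, 106, 151, 152, 152, 152, 152, 152, 151, 149, 146]
200 [226, 224, 225, 227, 227, 226, 226, 227, 226, 224, 212, 197, 222, 225, 172, 108, 150, 150, 150, 150, 149, 150, 150, 149, 150]
240 [225, 225, 225, 228, 228, 226, 226, 226, 224, 223, 210, 204, 223, 222, 149, 92, 125, 123, 118, 111, 104, 101, 97, 92, 87]
280 [225, 224, 226, 228, 228, 226, 226, 225, 224, 222, 209, 200, 222, 221, 147, 131, 226, 231, 230, 228, 226, 226, 226, 228, 232]
320 [225, 224, 225, 227, 227, 225, 227, 226, 224, 222, 208, 198, 221, 220, 147, 115, 149, 149, 149, 149, 149, 149, 147, 147, 146]
360 [238, 238, 239, 241, 240, 237, 238, 237, 236, 230, 209, 197, 221, 220, 133, 125, 151, 150, 149, 147, 147, 147, 147, 147, 148]
400 [237, 237, 239, 240, 239, 239, 241, 240, 239, 237, 229, 205, 179, 177, 104, 40, 47, 48, 50, 55, 56, 61, 65, 68, 73]
440 [236, 236, 239, 239, 238, 238, 241, 241, 240, 238, 228, 219, 235, 234, 144, 131, 188, 189, 190, 189, 187, 188, 189, 189, 194]
480 [234, 235, 237, 238, 237, 237, 240, 241, 240, 224, 166, 157, 178, 176, 106, 122, 146, 146, 147, 146, 146, 147, 145, 140, 130]
520 [233, 234, 222, 178, 174, 176, 181, 183, 181, 176, 162, 160, 176, 174, 100, 130, 146, 146, 145, 146, 146, 146, 145, 146, 146]
```

Call:
play_rows(
  commands=[
    [[0, -0.06, 0, 0, 0], [0, -0.15, 0.1, 0, 0], [0, -0.2, 0.15, -0.1, 0], [0, -0.25, 0.15, -0.3, 0], [0, -0.3, 0.15, -0.5, 0], [0, -0.4, 0.15, -0.7, 0], [0, -0.4, 0.15, -0.7, 0], [0, -0.4, 0.15, -0.7, 0]],
  ],
)

```text
clock: 17.92
tcp_pos: [0.5295, 0.043, 0.133]
orientation: [-3.131, 0.262, -0.01]
contact_force: [0.3, 0.4, -0.8]
grip_width: 0.0425
gripper_force: 0.0
```

```bash
python3 - <<'E'
from h import *
go(.6,.06,-.01,-9.3)
q,p=tray('wrist')
a=p['pixels'][:,:,::-1]
t=grab('top')['pixels'][140:270,235:425,::-1]
cv2.imwrite('pics/f.png',np.hstack([a[0:260,80:560],cv2.resize(t,(300,260),interpolation=cv2.INTER_CUBIC)]))
E
```

```text
clock 17.92 tcp [0.5295 0.043  0.133 ] yaw -9.56 F [ 0.3  0.4 -0.8]
  shift [ 0.329 -0.142  0.717] turn -0.0029
wrist score 0.74 tray world [ 0.6328  0.0556 -9.5052] bay mm [-18.  -2.] phi -0.2 resid 210.5 12088
```

View pics/f.png

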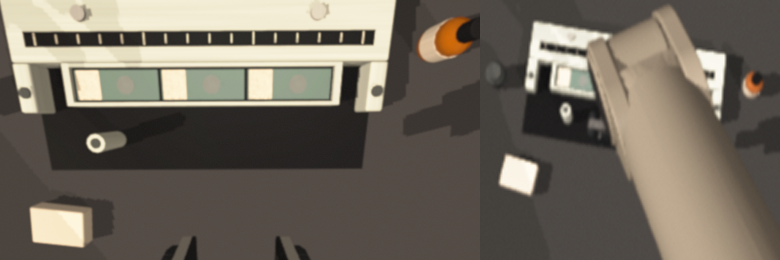

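The tray lies flush along the fence, spanning columns 62–340 between the end walls (left wall at about 45, right wall at about 357). The post (95,143), box and bottle stand where they were.

```bash
python3 -c "
from h import *
print(r.hand_in())"
```

```text
the job is handed in; nothing more can be done
None
```

The tray is fully home: I tucked its left end in behind the post, swung the right end in, and pressed it against the fence. The last wrist-camera fit put it 18.0 mm from the fence line, square to within about 0.2°, and between the end walls. I handed the job in at about 18 s with the robot touching nothing; the judge returned no verdict.

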